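# Press a sample pellet in the hand lever press

### The arm

A 6-joint arm with a two-finger parallel gripper is mounted at the origin on a cart in front of the work surface, level with it; the furniture and walls round the work are solid. World frame = base frame: x ahead of the robot, y to its left, z up, the work surface at z = 0. Lengths are in m, angles in rad, forces in N, time in s.
With the tool pointing down it reaches from about 0.375 to 0.9 m from the base axis. Payload 3.1 kg.
Tool frame: the origin (TCP) lies at the very end of the fingers, on their centre line; the grasp point (between the pads) lies 19 mm behind it; z points along the fingers, y is the line along which they close (so a half turn about z gives the same grasp; the last joint's range is limited). The gripper opens to 87 mm and grips with 3 to 60 N. Pads are 19 mm wide; open, the fingers measure 117 mm over their backs; the gripper's body (75 mm by 190 mm) begins 51 mm behind the grasp point.
Start: joints at [1.063, 0.527, 1.433, -0, 1.181, -0.178], TCP at [0.202, 0.592, 0.223] pointing down, gripper open.
Joint ranges: [-3.08, 3.08], [-0.75, 2.2], [0.22, 2.44], [-1.43, 4.57], [0, 2.65], [-2.85, 2.85]. Speed limits (rad/s): [2.79, 2.79, 3.14, 3.14, 3.14, 3.14].

### API

Orientations are given as a unit quaternion [x, y, z, w].
In Python, from rig import status, viewer, robot gives the robot as it stands.
- The arm moves only by the tool arm_command, never from a script. Its arguments are lists of equal length, an entry for each row: "delta_rot": the turn, a rotation vector about the tool's x, y, z in degrees, a list of three; "delta_pos": the shift along the tool's x, y, z in m, a list of three; "gripper": the closure, from -1 (fully open) to 1 (shut). In form: {"delta_rot": [[rx, ry, rz], ...], "delta_pos": [[dx, dy, dz], ...], "gripper": [gripper, ...]}. A call has 1 to 12 rows; each row is the pose to reach, as a shift and turn from the pose commanded when the call began, along the tool's axes at that moment; what a row does not reach only later rows make up. A row lasts 1/12 s, in which the tool goes at most 41.7 mm and 7.16 degrees, less where a joint would pass 70% of its speed; a pose out of reach is approached as far as the arm can. A call with a gripper value outside its range is refused whole. The fingers move at their own pace and stop on an object; "grip_force" is the grip in N (left out, the last holds). Time passes only in rows, so rows that repeat a pose let the fingers close. It gives the time, the measured TCP pose, the force, the opening and the grip force at its end, in the units of the state.
- status.get_obs(): the state, without advancing time (a new reading comes with each control period).
- viewer.camera(name): name is "side" or "top"; returns a dict with "pixels" (384x512x3 uint8, blue, green, red), "fx", "fy", "cx", "cy" (pixels), "pose" (4x4, takes a point from camera to world coordinates). Camera axes: x right, y down, z forward; pixel columns grow to the right and rows downward; lengths in m; the calibration is good to about 2 mm. A picture is of the moment at which its call begins. There is no depth.
- robot.hand_in(): hands the job in; it is judged then, once.
The state is a dict: "time": time; "q": joint angles; "joint_velocities": joint speeds; "joint_torque": joint torques, N m; "position": TCP position; "tool_rot": TCP orientation; "ft_force": force on the tool from outside, world axes, zero at the start; "moment": the same for the moment, N m; "grip_width": finger opening in m; "grip_force": force on a finger pad.
Only numpy, scipy, OpenCV 4.12 (cv2) and the standard library are available. Lean on these libraries where they do the work, as an engineer would, in place of code of your own. Each camera call takes 0.05 s, during which the arm holds its last target. There are 200 camera calls.

### The job

Press the pellet: stand the filled steel die upright in the round cup of the lever press and let go of it (set it down, do not drop it), leaving the safety catch on until the die is in. Then push the catch's upright tab right back so the hook swings clear of the lever, take the lever by its side grip, pull it over and down as far as it goes so that it pushes the die's plunger in, and finish while still holding the lever down. Do not disturb the two vials or the timer.

Things in the scene. Friction and masses are not known exactly. Their poses are not given: they have to be found in the camera images.
- press: Hand lever press fixed to the bench: grey base plate 215 x 124 x 12 mm (x -65 to +150), steel cup near its front, hinge cheeks at x = 80, then a post. Origin on the bench under the cup's centre; x points to its back, y to its left. It stands turned: read its yaw. Lever above x = 80, y = 0; catch and tab on its left (+y), grip on its right (-y). Lever up: free air over the cup.
- die_cup (a point): Centre of the cup's flat inner floor, 16 mm above the bench. The cup is 54 mm across inside and 71 mm outside, its rim 5 mm above this floor. The die's 50 mm foot drops into it. Free to the front and both sides; the hinge cheeks' 41 mm high feet begin 45 mm behind it (+x), the cheeks themselves (118 mm high) at 58 mm.
- die_centre (a point): Loose steel pellet die, about 0.45 kg, round about its upright axis: foot 50 mm across, 10 mm high; body 42 mm across from 10 to 46 mm; then a thin plunger stem with a 26 mm head, its top 66 mm above the underside. The point is on the axis 33 mm above the underside (half-way up). Take it round the body at this height.
- plunger (a joint): Sprung plunger of the die (m): 0 out, 0.006 with the lever fully down; its spring takes 3 N per mm.
- catch (a joint): Safety catch (rad): flat steel hook turning about an upright pivot on the post. About 0 = hooked in front of the pin on the lever's left side (the lever is then blocked after about 0.07 rad), 0.9 = swung clear, at its stop. It stays where it is left; under 1 N at the tab turns it.
- catch_tab (a point): Centre of the catch's upright tab, a steel plate 5 mm thick, 28 mm wide, 38 mm high (19 mm above and below this point), 173 mm above the bench, 78 mm from the catch's pivot, which is at x = 125, y = 6 mm in the press's frame. Pushed about 68 mm along the press's +x (nearly straight) it opens the catch fully. The air in front of it is free.
- lever (a joint): Lever (rad): 0 = up, leaning 0.1 rad back on its stop; it swings toward the press's -x and down; 1.67 = level, at its stop, the plunger in by 6 mm. The pad meets the plunger at about 1.59. A spring raises it when let go: the pull at the grip is about 2 N at the top, 4 N near the bottom, 11 N fully down on the die.
- lever_grip (a point): Centre of the lever's round black grip: a level bar along the press's y, 16 mm thick, 68 mm long with small end collars, on the right of the lever, whose shaft is 58 mm to the left of this point. Moves on a circle of 190 mm radius round lever_pivot, from 287 mm above the bench (up) to 98 mm (down). Fixed on the lever, so it turns 1.67 rad within the fingers.
- lever_pivot (a point): Fixed point on the lever's hinge axis directly beside the grip's plane of travel, 98 mm above the bench; the hinge axis runs along the press's y.
- vial_small: Small white capped plastic vial 36 mm across, 75 mm high; origin at the centre of its underside. Not to be disturbed.
- vial_tall: Small white capped plastic vial 37 mm across, 85 mm high; origin at the centre of its underside. Not to be disturbed.
- timer: White round twist timer, 68 mm across, 47 mm high; origin at the centre of its underside. Not to be disturbed.
Things that resemble listed ones, but are neither listed nor needed, are in the scene too. What is shaped like the part that bears die_centre but blue or red is not meant.

How it is judged:
By the outcome, as a careful person would: the job done as asked, in the order asked, and still so for the second after the job is handed in, while the arm keeps its last pose, push and grip.
It also fails if it takes over 64 s, if anything falls off the work surface, if the arm or the gripper's body presses on something with over 40 N, if the wrist force passes 120 N, or if a joint passes its speed limit or range.

## Working session

There is one attempt and no reset: what is moved stays moved. The work goes in short steps, Python scripts to look and compute and a tool call to move; the robot and the scene stay as the last step left them, time stands still between calls to the robot, and variables do not carry over. Pictures are saved under pics/ and viewed, at most 10 in all, crops included, and the job is handed in when it is done.

Besides the shell and the picture viewer there is one more tool, called after ">>>" by a JSON object that holds its "fn" and its "kwargs". arm_command: Moves the arm, as the interface text tells. Its arguments: {"type":"object","properties":{"delta_rot":{"type":"array","items":{"type":"array","items":{"type":"number"}}},"delta_pos":{"type":"array","items":{"type":"array","items":{"type":"number"}}},"gripper":{"type":"array","items":{"type":"number"}},"grip_force":{"type":"number"}},"required":["delta_rot","delta_pos","gripper"]}

```bash
mkdir -p pics; ls
python3 - <<'E'
from rig import status, viewer, robot
import cv2,pickle
for n in("side","top"):
    c=viewer.camera(n); cv2.imwrite(f"pics/{n}0.png",cv2.resize(c["pixels"],(800,600),interpolation=cv2.INTER_CUBIC)); pickle.dump(c,open(f"{n}0.pkl","wb"))
    print(n,c["fx"],c["fy"],c["cx"],c["cy"],c["pose"].round(4).tolist() if hasattr(c["pose"],"round") else c["pose"])
o=status.get_obs();print(o)
E
```

```text
pics
side 414.59285629816804 414.59285629816804 258.17045034188556 189.0834566932071 [[0.9609, -0.1634, 0.2238, 0.2743], [-0.2771, -0.5685, 0.7746, -0.9794], [0.0006, -0.8063, -0.5915, 0.9306], [0.0, 0.0, 0.0, 1.0]]
top 441.725496694419 441.725496694419 252.39726564608262 192.52152206154702 [[0.0522, -0.9779, 0.2023, 0.2897], [-0.9986, -0.0514, 0.0096, -0.0472], [0.001, -0.2025, -0.9793, 1.4161], [0.0, 0.0, 0.0, 1.0]]
{'time': 0.1, 'q': array([ 1.06347754e+00,  5.28389453e-01,  1.43376792e+00, -2.37009518e-05,
        1.18140777e+00, -1.78490549e-01]), 'joint_velocities': array([ 0.00033531, -0.00141707, -0.00211904, -0.00011594, -0.00015068,
       -0.00123428]), 'joint_torque': array([-5.12365168e-04, -4.40989316e+01, -1.77151859e+01,  6.35411404e-02,
        5.34311926e-02, -4.30196269e-05]), 'position': array([0.20148086, 0.59093607, 0.2216615 ]), 'tool_rot': array([ 1.63669850e-01,  9.86514677e-01, -9.32513234e-04, -3.21278667e-04]), 'ft_force': array([-0.20674375,  0.05223721, -0.29262174]), 'moment': array([ 0.01089929,  0.00971992, -0.00876343]), 'grip_force': 0.0, 'grip_width': 0.08720849119875926}
```

View pics/side0.png

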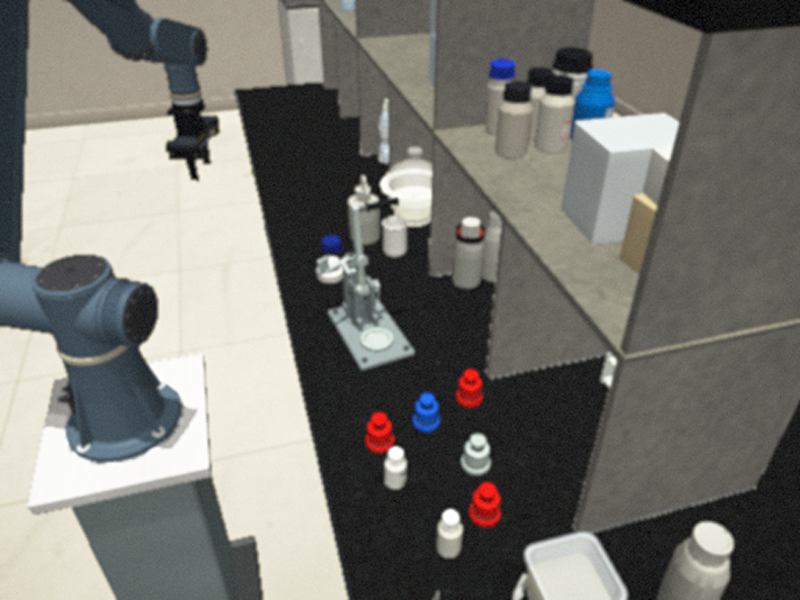

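View pics/top0.png

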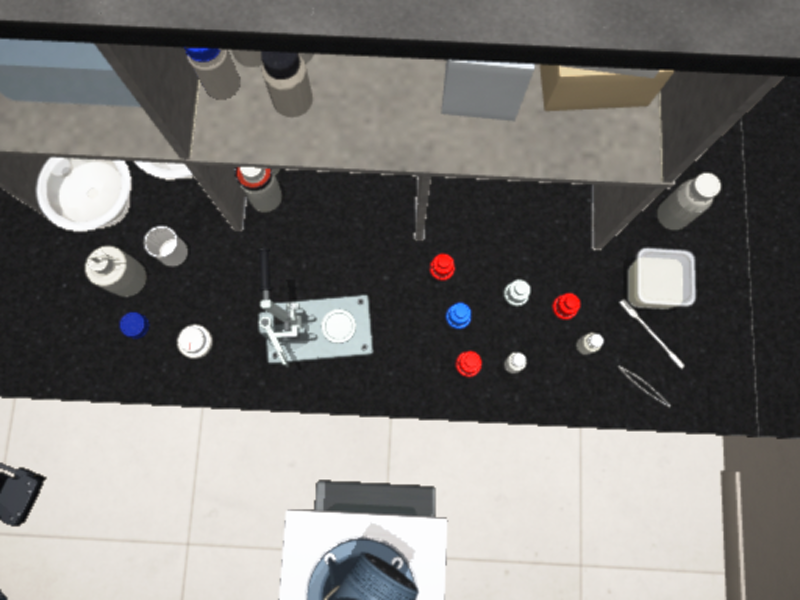

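The side view shows the press at about (365,300), with its cup at (376,340) and the steel die at (476,453). The top view shows the press at (320,328), cup (338,326), steel die (517,292), grip (264,270) and catch (280,345). The vials are at (515,362) and (590,343), and the timer is at (194,341). I'll enlarge both.

Run:
```python
import cv2,pickle
t=pickle.load(open("top0.pkl","rb"))["pixels"]; s=pickle.load(open("side0.pkl","rb"))["pixels"]
# top: press x 155..245,y 155..240 ; die
r=lambda a,k:cv2.resize(a,None,fx=k,fy=k,interpolation=cv2.INTER_CUBIC)
cv2.imwrite("pics/tp.png",r(t[155:240,155:255],7)) # 700x595
cv2.imwrite("pics/sp.png",r(s[105:240,200:275],4.4))
a=r(t[165:245,310:410],5); b=r(s[235:310,270:340],5)
import numpy as np
h=400; canvas=np.zeros((h,500+350,3),np.uint8);canvas[:400,:500]=a;canvas[:375,500:]=b
cv2.imwrite("pics/die.png",canvas[:,:800])
import numpy as np
for (img,n) in((t,"top"),(s,"side")):
    pass
```

```text
(no output)
```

View pics/tp.png

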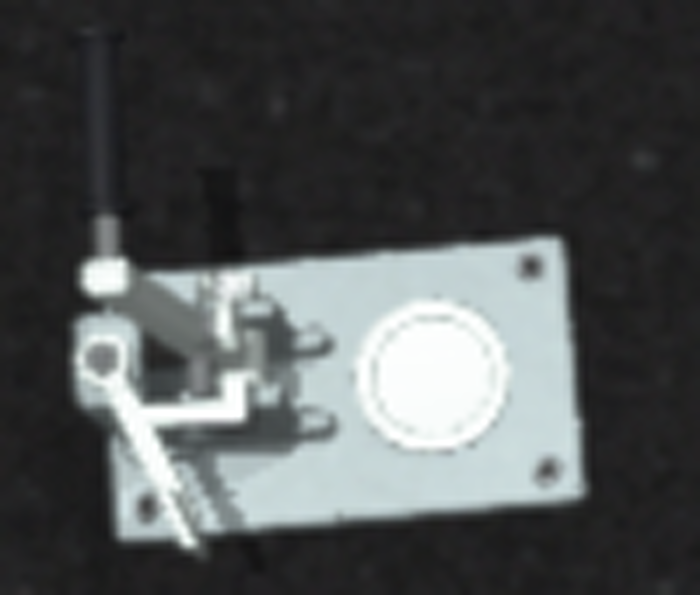

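View pics/sp.png

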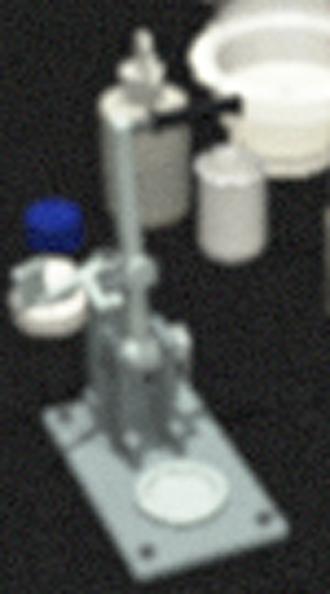

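View pics/die.png

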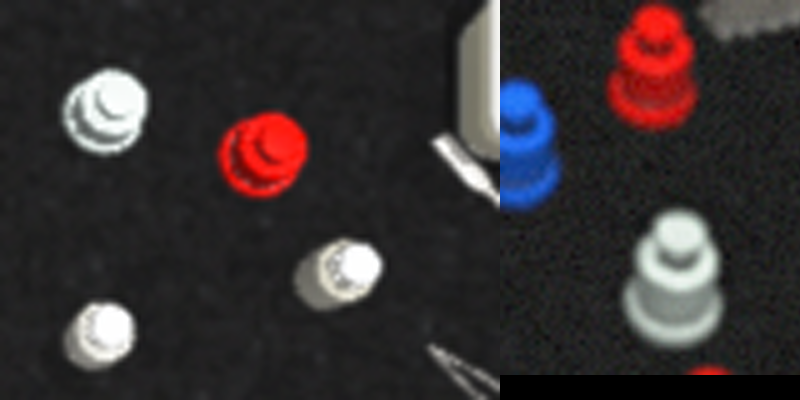

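The top crop shows the rim centre at (433,375), with plate corners at (565,236), (585,496) and (117,543). In the side crop the rim is at (182,490), with plate corners at (289,530), (138,578) and (45,413). The die crop shows the head at (121,96) from the top and at (178,232) from the side. Next I'll fit the poses.

```bash
cat > h.py <<'E'
import pickle,numpy as np
from scipy.spatial.transform import Rotation as R
C={n:pickle.load(open(n+"0.pkl","rb")) for n in("top","side")}
def proj(n,P):
    c=C[n];T=np.linalg.inv(np.array(c["pose"]));p=T[:3,:3]@np.asarray(P)+T[:3,3]
    return np.array([c["fx"]*p[0]/p[2]+c["cx"],c["fy"]*p[1]/p[2]+c["cy"]])
def ray(n,uv,z):
    c=C[n];T=np.array(c["pose"]);d=T[:3,:3]@[(uv[0]-c["cx"])/c["fx"],(uv[1]-c["cy"])/c["fy"],1]
    return T[:3,3]+d*(z-T[2,3])/d[2]
def cr(u,v,k,x0,y0): return np.array([(u+.5)/k-.5+x0,(v+.5)/k-.5+y0])
E
python3 - <<'E'
from h import *
from scipy.optimize import least_squares
tp=lambda u,v:("top",cr(u,v,7,155,155)); sp=lambda u,v:("side",cr(u,v,4.4,200,105))
obs=[((0,0,.021),tp(433,375)),((-.065,-.062,.012),tp(565,236)),((-.065,.062,.012),tp(585,496)),((.15,.062,.012),tp(117,543)),
((0,0,.021),sp(182,490)),((-.065,-.062,.012),sp(289,530)),((-.065,.062,.012),sp(138,578)),((.15,.062,.012),sp(45,413))]
def W(p,P): c,s=np.cos(p[2]),np.sin(p[2]);return np.array([p[0]+c*P[0]-s*P[1],p[1]+s*P[0]+c*P[1],P[2]])
f=lambda p:np.concatenate([proj(n,W(p,P))-uv for P,(n,uv) in obs])
r=least_squares(f,[.43,0.1,1.6]);print(r.x,r.fun.round(1))
for cam in("top","side"):
    o=[q for q in obs if q[1][0]==cam];print(cam,least_squares(lambda p:np.concatenate([proj(n,W(p,P))-uv for P,(n,uv) in o]),r.x).x.round(4))
p=r.x
for nm,P in dict(tab=(.091,.076,.173),grip=(.08-.19*np.sin(.1),-.058,.287),gripdown=(-.11,-.058,.098),pivot=(.08,-.058,.098)).items():
    w=W(p,P);print(nm,w.round(4),((proj("top",w)-[155,155])*7).round(),((proj("side",w)-[200,105])*4.4).round())
tc=lambda u,v:cr(u,v,5,310,165)
print("die top",ray("top",tc(121,96),.066),"side",ray("side",cr(178,232,5,270,235),.066))
print("die foot",ray("top",tc(104,114),.010))
print("vials",ray("top",tc(109,330),.075),ray("top",tc(358,268),.085))
print("timer",ray("top",np.array([194,341])/1.5625,.047))
E
```

```text
[0.51989288 0.07817487 1.7132172 ] [ 0.1  0.3  0.   0.1  0.4  0.8 -0.   0.1  0.3  0.1  0.5 -0.4  0.3 -1.
 -0.  -0.2]
top [0.5209 0.0787 1.7169]
side [0.5185 0.0765 1.7085]
tab [0.4317 0.1575 0.173 ] [190. 516.] [ 36. 288.]
grip [0.5686 0.1468 0.287 ] [203. 119.] [215. 136.]
gripdown [ 0.5929 -0.0225  0.098 ] [658. 192.] [313. 475.]
pivot [0.566  0.1656 0.098 ] [224. 230.] [209. 336.]
die top [ 0.60989899 -0.28739868  0.066     ] side [ 0.6071957  -0.28656286  0.066     ]
die foot [ 0.61056065 -0.28647218  0.01      ]
vials [ 0.46110151 -0.28068091  0.075     ] [ 0.50561382 -0.42962183  0.085     ]
timer [0.46954202 0.36221933 0.047     ]
```

```bash
cat >> h.py <<'E'
PR=(0.5199,0.0782,1.7132)
def W(P,p=PR):
    c,s=np.cos(p[2]),np.sin(p[2]);return np.array([p[0]+c*P[0]-s*P[1],p[1]+s*P[0]+c*P[1],P[2]])
def down(a): # tool down, closing axis (tool y) at world angle a
    s,c=np.sin(a),np.cos(a);return np.array([[-s,c,0],[c,s,0],[0,0,-1]]).T
def plan(wps):
    from rig import status
    o=status.get_obs();Rc=R.from_quat(o["tool_rot"]).as_matrix()
    print("t",round(o["time"],2),"pos",o["position"].round(4),"F",o["ft_force"].round(1),"w",round(o["grip_width"],4),"gf",round(o["grip_force"],1),"q",o["q"].round(2))
    for P,Rt in wps:
        Rt=down(Rt) if np.isscalar(Rt) else Rt
        d=Rc.T@(np.array(P)-o["position"]);v=R.from_matrix(Rc.T@Rt).as_rotvec(degrees=True)
        print("rot",v.round(2).tolist(),"pos",d.round(4).tolist(),"rows",round(np.linalg.norm(d)/.0417,1),round(np.linalg.norm(v)/7.16,1))
E
python3 - <<'E'
from h import *
a=PR[2]-np.pi/2
plan([((.25,.5,.36),a),((.36,.25,.36),a),((.45,-.05,.34),a),((.6085,-.287,.2),a),((.6085,-.287,.014),a)])
print(ray("top",np.array([417,175])/1.5625,.3),ray("top",np.array([420,240])/1.5625,0.))
E
```

```text
t 0.1 pos [0.2015 0.5909 0.2217] F [-0.2  0.1 -0.3] w 0.0872 gf 0.0 q [ 1.06  0.53  1.43 -0.    1.18 -0.18]
rot [-0.11, 0.04, 63.0] pos [-0.0752, -0.0707, -0.1382] rows 4.1 8.8
rot [-0.11, 0.04, 63.0] pos [-0.2601, -0.2717, -0.1379] rows 9.6 8.8
rot [-0.11, 0.04, 63.0] pos [-0.4421, -0.5266, -0.1175] rows 16.7 8.8
rot [-0.11, 0.04, 63.0] pos [-0.6687, -0.6994, 0.0228] rows 23.2 8.8
rot [-0.11, 0.04, 63.0] pos [-0.6688, -0.6991, 0.2088] rows 23.7 8.8
[ 0.74250806 -0.06360194  0.3       ] [ 0.71749443 -0.08110365  0.        ]
```

>>> {"fn": "arm_command", "kwargs": {"delta_rot": [[0, 0, 0], [0, 0, 7], [0, 0, 14], [0, 0, 21], [0, 0, 28], [0, 0, 35], [0, 0, 42], [0, 0, 49], [0, 0, 56], [0, 0, 63], [0, 0, 63], [0, 0, 63]], "delta_pos": [[-0.02, -0.02, -0.035], [-0.04, -0.04, -0.07], [-0.06, -0.055, -0.105], [-0.075, -0.07, -0.138], [-0.1, -0.095, -0.138], [-0.125, -0.12, -0.138], [-0.15, -0.15, -0.138], [-0.175, -0.175, -0.138], [-0.2, -0.205, -0.138], [-0.22, -0.23, -0.138], [-0.24, -0.25, -0.138], [-0.26, -0.272, -0.138]], "gripper": [-1, -1, -1, -1, -1, -1, -1, -1, -1, -1, -1, -1]}}

```text
time: 1.1
position: [0.36, 0.2486, 0.3603]
tool_rot: [0.655, 0.755, -0.0, -0.0]
ft_force: [0.3, 0.0, -1.2]
grip_width: 0.087
grip_force: 0.0
```

Run:
```python
from h import *
a=PR[2]-np.pi/2
plan([((.45,-.05,.34),a),((.6085,-.287,.2),a)])
```

```text
t 1.1 pos [0.36   0.2486 0.3603] F [ 0.3  0.  -1.2] w 0.087 gf 0.0 q [0.35 0.11 1.67 0.   1.36 0.21]
rot [-0.02, -0.0, -0.03] pos [-0.3083, 0.0468, 0.0203] rows 7.5 0.0
rot [-0.02, -0.0, -0.03] pos [-0.5653, 0.1703, 0.1603] rows 14.7 0.0
```

>>> {"fn": "arm_command", "kwargs": {"delta_rot": [[0, 0, 0], [0, 0, 0], [0, 0, 0], [0, 0, 0], [0, 0, 0], [0, 0, 0], [0, 0, 0], [0, 0, 0], [0, 0, 0], [0, 0, 0], [0, 0, 0], [0, 0, 0]], "delta_pos": [[-0.04, 0.006, 0], [-0.08, 0.012, 0.005], [-0.12, 0.018, 0.01], [-0.16, 0.024, 0.01], [-0.2, 0.03, 0.015], [-0.24, 0.036, 0.02], [-0.275, 0.042, 0.02], [-0.308, 0.047, 0.02], [-0.338, 0.062, 0.035], [-0.37, 0.077, 0.05], [-0.4, 0.092, 0.065], [-0.43, 0.107, 0.08]], "gripper": [-1, -1, -1, -1, -1, -1, -1, -1, -1, -1, -1, -1]}}

```text
time: 2.1
position: [0.5273, -0.1619, 0.2795]
tool_rot: [0.655, 0.755, -0.0, -0.0]
ft_force: [0.3, 0.8, 0.4]
grip_width: 0.087
grip_force: 0.0
```

>>> {"fn": "arm_command", "kwargs": {"delta_rot": [[0, 0, 0], [0, 0, 0], [0, 0, 0], [0, 0, 0], [0, 0, 0], [0, 0, 0], [0, 0, 0]], "delta_pos": [[-0.03, 0.015, 0.018], [-0.06, 0.03, 0.036], [-0.09, 0.042, 0.053], [-0.115, 0.053, 0.068], [-0.135, 0.063, 0.08], [-0.135, 0.063, 0.08], [-0.135, 0.063, 0.08]], "gripper": [-1, -1, -1, -1, -1, -1, -1]}}

```text
time: 2.68
position: [0.6078, -0.2854, 0.1984]
tool_rot: [0.656, 0.755, -0.0, -0.002]
ft_force: [0.1, -0.1, 0.2]
grip_width: 0.0869
grip_force: 0.0
```

Run:
```python
from h import *
a=PR[2]-np.pi/2
plan([((.6085,-.287,.11),a),((.6085,-.287,.014),a)])
```

```text
t 2.68 pos [ 0.6078 -0.2854  0.1984] F [ 0.1 -0.1  0.2] w 0.0869 gf 0.0 q [-0.61  0.62  1.33  0.    1.2  -0.75]
rot [-0.16, -0.16, -0.08] pos [-0.0019, 0.0007, 0.0884] rows 2.1 0.0
rot [-0.16, -0.16, -0.08] pos [-0.0021, 0.0009, 0.1844] rows 4.4 0.0
```

>>> {"fn": "arm_command", "kwargs": {"delta_rot": [[0, 0, 0], [0, 0, 0], [0, 0, 0], [0, 0, 0], [0, 0, 0], [0, 0, 0], [0, 0, 0], [0, 0, 0]], "delta_pos": [[-0.001, 0.001, 0.035], [-0.002, 0.001, 0.07], [-0.002, 0.001, 0.1], [-0.002, 0.001, 0.13], [-0.002, 0.001, 0.155], [-0.002, 0.001, 0.175], [-0.002, 0.001, 0.184], [-0.002, 0.001, 0.184]], "gripper": [-1, -1, -1, -1, -1, -1, -1, -1]}}

```text
time: 3.35
position: [0.6082, -0.2849, 0.0149]
tool_rot: [0.655, 0.756, -0.0, -0.002]
ft_force: [-0.4, 1.0, 0.7]
grip_width: 0.0871
grip_force: 0.0
```

Run:
```python
from h import *
from rig import viewer
import cv2
plan([((.6085,-.287,.014),PR[2]-np.pi/2)])
t=viewer.camera("top")["pixels"];s=viewer.camera("side")["pixels"]
r=lambda a,k:cv2.resize(a,None,fx=k,fy=k,interpolation=cv2.INTER_CUBIC)
cv2.imwrite("pics/g1.png",np.hstack([r(t[140:240,290:370],5),r(s[230:330,250:330],5)]))
```

```text
t 3.35 pos [ 0.6082 -0.2849  0.0149] F [-0.4  1.   0.7] w 0.0871 gf 0.0 q [-0.6   0.85  1.43  0.    0.86 -0.75]
rot [-0.2, -0.19, 0.05] pos [-0.0021, 0.0, 0.0009] rows 0.1 0.0
```

View pics/g1.png

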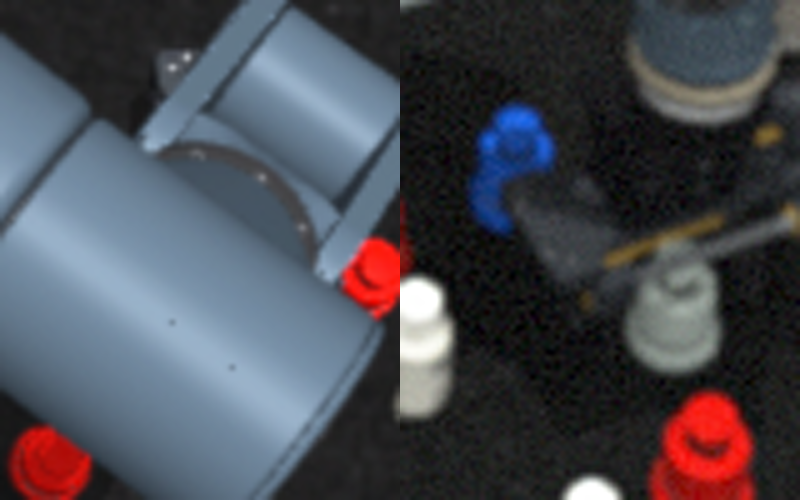

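The top view is blocked by the wrist. The side view shows the fingers either side of the die at (675,310), with the blue die and the vial untouched.

>>> {"fn": "arm_command", "kwargs": {"delta_rot": [[0, 0, 0], [0, 0, 0], [0, 0, 0], [0, 0, 0], [0, 0, 0], [0, 0, 0], [0, 0, 0], [0, 0, 0], [0, 0, 0], [0, 0, 0]], "delta_pos": [[-0.002, 0, 0.001], [-0.002, 0, 0.001], [-0.002, 0, 0.001], [-0.002, 0, 0.001], [-0.002, 0, 0.001], [-0.002, 0, 0.001], [-0.002, 0, 0.001], [-0.002, 0, 0.001], [-0.002, 0, 0.001], [-0.002, 0, 0.001]], "gripper": [-1, 0.2, 0.6, 1, 1, 1, 1, 1, 1, 1], "grip_force": 35}}

```text
time: 4.28
position: [0.6093, -0.2888, 0.0155]
tool_rot: [0.655, 0.756, -0.0, -0.001]
ft_force: [-2.6, -0.4, 1.8]
grip_width: 0.0408
grip_force: 35.0
```

Run:
```python
from h import *
a=PR[2]-np.pi/2
plan([((.6085,-.287,.014),a),((.6085,-.287,.125),a),(W((-.02,0,.125)),a),(W((0,0,.06)),a),(W((0,0,.03)),a)])
```

```text
t 4.28 pos [ 0.6093 -0.2888  0.0155] F [-2.6 -0.4  1.8] w 0.0408 gf 35.0 q [-0.61  0.85  1.43 -0.    0.87 -0.75]
rot [-0.09, -0.03, 0.01] pos [0.0019, -0.0005, 0.0015] rows 0.1 0.0
rot [-0.09, -0.03, 0.01] pos [0.002, -0.0007, -0.1095] rows 2.6 0.0
rot [-0.09, -0.03, 0.01] pos [0.356, -0.0365, -0.1093] rows 9.0 0.0
rot [-0.09, -0.03, 0.01] pos [0.376, -0.0364, -0.0443] rows 9.1 0.0
rot [-0.09, -0.03, 0.01] pos [0.376, -0.0363, -0.0143] rows 9.1 0.0
```

>>> {"fn": "arm_command", "kwargs": {"delta_rot": [[0, 0, 0], [0, 0, 0], [0, 0, 0], [0, 0, 0], [0, 0, 0], [0, 0, 0], [0, 0, 0], [0, 0, 0], [0, 0, 0], [0, 0, 0], [0, 0, 0], [0, 0, 0]], "delta_pos": [[0, 0, -0.015], [0, 0, -0.045], [0.005, 0, -0.08], [0.02, 0, -0.105], [0.05, -0.004, -0.11], [0.085, -0.008, -0.11], [0.12, -0.012, -0.11], [0.155, -0.016, -0.11], [0.19, -0.02, -0.11], [0.225, -0.023, -0.11], [0.26, -0.026, -0.11], [0.285, -0.029, -0.11]], "gripper": [1, 1, 1, 1, 1, 1, 1, 1, 1, 1, 1, 1]}}

```text
time: 5.28
position: [0.5387, -0.0075, 0.1255]
tool_rot: [0.655, 0.756, -0.0, -0.002]
ft_force: [0.3, -0.2, -6.8]
grip_width: 0.0406
grip_force: 35.0
```

>>> {"fn": "arm_command", "kwargs": {"delta_rot": [[0, 0, 0], [0, 0, 0], [0, 0, 0], [0, 0, 0], [0, 0, 0], [0, 0, 0], [0, 0, 0], [0, 0, 0]], "delta_pos": [[0.02, -0.002, 0], [0.04, -0.004, 0.01], [0.06, -0.006, 0.025], [0.075, -0.007, 0.04], [0.085, -0.007, 0.05], [0.09, -0.007, 0.055], [0.09, -0.007, 0.055], [0.09, -0.007, 0.055]], "gripper": [1, 1, 1, 1, 1, 1, 1, 1]}}

```text
time: 5.95
position: [0.5218, 0.0769, 0.0706]
tool_rot: [0.655, 0.756, 0.0, 0.0]
ft_force: [0.4, -0.4, -5.4]
grip_width: 0.0408
grip_force: 35.0
```

Run:
```python
from h import *
from rig import viewer
import cv2
a=PR[2]-np.pi/2
plan([(W((0,0,.07)),a),(W((0,0,.031)),a)])
s=viewer.camera("side")["pixels"];t=viewer.camera("top")["pixels"]
r=lambda a,k:cv2.resize(a,None,fx=k,fy=k,interpolation=cv2.INTER_CUBIC)
cv2.imwrite("pics/p1.png",np.hstack([r(s[170:240,200:270],6),r(t[170:240,170:230],6)]))
print(proj("side",W((0,0,.021))),proj("top",W((0,0,.021))))
```

```text
t 5.95 pos [0.5218 0.0769 0.0706] F [ 0.4 -0.4 -5.4] w 0.0408 gf 35.0 q [-0.07  0.63  1.8  -0.    0.71 -0.21]
rot [0.03, 0.03, 0.02] pos [0.0015, -0.0017, 0.0006] rows 0.1 0.0
rot [0.03, 0.03, 0.02] pos [0.0015, -0.0017, 0.0396] rows 1.0 0.0
[241.25270964 216.11131245] [216.56778355 208.45806894]
```

View pics/p1.png

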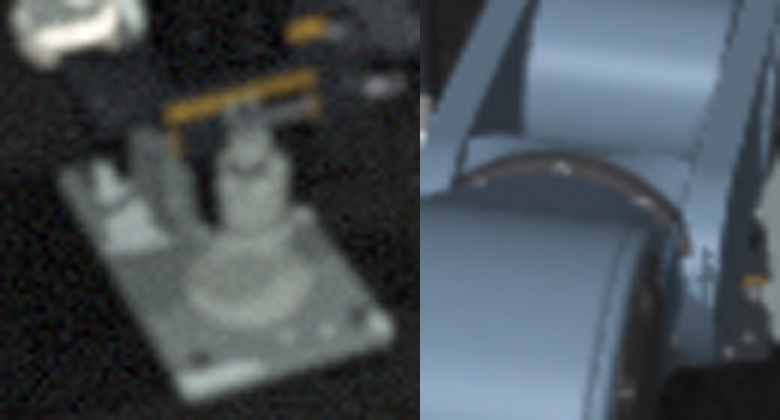

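The side crop shows the die held upright with its body edges at x≈218 to 290, y≈180, above the cup, which is centred at about (250,280). The top view is blocked.

Run:
```python
from h import *
from rig import viewer
import cv2
s0=C["side"]["pixels"];s=viewer.camera("side")["pixels"]
f=lambda uv:((uv-[200,170]+.5)*6-.5).round(1)
ux=np.array([np.cos(PR[2]),np.sin(PR[2]),0]);T=np.array([.5218,.0769,0])
for d in(0,.002):
    for z in(.055,.085,.101,.121): print(d,z,f(proj("side",T+d*ux+[0,0,z])))
uy=np.array([.961,-.277,0]);print(f(proj("side",T-uy*.021+[0,0,.085])),f(proj("side",T+uy*.021+[0,0,.085])))
print("cup",f(proj("side",W((0,0,.021)))))
# row profiles for body in current image vs. base template of die at its first place
g=cv2.cvtColor(s,cv2.COLOR_BGR2GRAY)
for v in range(190,215,2): print(v,g[v,228:258])
```

```text
0 0.055 [252.5 233.3]
0 0.085 [251.2 191. ]
0 0.101 [250.5 168. ]
0 0.121 [249.7 138.8]
0.002 0.055 [251.1 231.3]
0.002 0.085 [249.8 189. ]
0.002 0.101 [249.1 166. ]
0.002 0.121 [248.3 136.8]
[213.2 191. ] [289.2 191.1]
cup [250.  279.2]
190 [65 66 73 57 52 50 41 44 49 64 83 89 89 94 94 89 90 75 64 51 40 31 32 41
 45 47 42 33 39 35]
192 [ 78  78  58  34  41  44  40  40  47  69  97 106 110 110 118 116 107  71
  46  21  24  17  27  18  25  26  33  43  33  33]
194 [ 83  74  55  43  40  38  40  31  45  68  98 125 137 132 138 134 120 102
  69  36  32  26  21  26  28  25  28  44  36  33]
196 [ 87  88  65  48  32  23  30  46  78  94 103 118 126 138 133 120 114 123
 116  89  49  33  20  17  27  26  33  25  31  28]
198 [102 102  90  75  42  26  15  46  78 103 108 100  96  99 102 102 121 138
 138 108  66  30  15  24  23  23  31  15  19  29]
200 [100 102  94  81  63  29  14  42  81 123 150 144 132 130 144 152 150 152
 138 104  64  34  17  14  29  19  29  28  30  38]
202 [102 104  97  86  62  40  19  27  71 109 130 137 137 143 151 154 146 137
 128  96  54  31  28  19  32  32  29  30  29  32]
204 [106 113 101  93  84  51  18  31  64 101 132 137 144 142 146 143 142 137
 124 100  81  86  84  75  49  35  32  37  28  31]
206 [ 84  94  98  99  83  69  46  33  61 100 129 137 141 137 148 144 141 133
 113 108 116 129 126 111  82  44  33  35  29  29]
208 [ 92  95  95 104 107 116 111  93 103 124 126 126 122 129 133 131 133 132
 129 135 117 102  95  91  87  73  55  32  34  31]
210 [113 100  96  94 100 104 106 122 133 140 142 143 140 144 148 150 151 145
 136 123 109  94  92  92  96  84  79  55  29  27]
212 [ 95  90  90  88 100 112 120 123 125 132 136 137 137 141 134 135 137 136
 135 125 120 113 102  96  94  99  99  93  77  50]
214 [ 95  90  95 106 116 121 126 123 130 128 127 126 124 129 127 127 127 125
 128 127 131 131 129 120 113 113 116 111 110  93]
```

>>> {"fn": "arm_command", "kwargs": {"delta_rot": [[0, 0, 0], [0, 0, 0], [0, 0, 0], [0, 0, 0], [0, 0, 0], [0, 0, 0], [0, 0, 0], [0, 0, 0], [0, 0, 0], [0, 0, 0]], "delta_pos": [[-0.001, -0.002, 0.01], [-0.001, -0.0024, 0.02], [-0.001, -0.0024, 0.026], [-0.001, -0.0024, 0.029], [-0.001, -0.0024, 0.031], [-0.001, -0.0024, 0.033], [-0.001, -0.0024, 0.035], [-0.001, -0.0024, 0.036], [-0.001, -0.0024, 0.037], [-0.001, -0.0024, 0.037]], "gripper": [1, 1, 1, 1, 1, 1, 1, 1, 1, 1]}}

```text
time: 6.93
position: [0.519, 0.076, 0.0335]
tool_rot: [0.655, 0.756, 0.0, 0.0]
ft_force: [-0.1, 0.2, -6.0]
grip_width: 0.0407
grip_force: 35.0
```

Run:
```python
from h import *
a=PR[2]-np.pi/2
plan([((.5195,.0757,.0315),a)])
```

```text
t 6.93 pos [0.519  0.076  0.0335] F [-0.1  0.2 -6. ] w 0.0407 gf 35.0 q [-0.07  0.7   1.82 -0.    0.62 -0.21]
rot [0.0, 0.0, 0.01] pos [-0.0003, 0.0005, 0.002] rows 0.1 0.0
```

>>> {"fn": "arm_command", "kwargs": {"delta_rot": [[0, 0, 0], [0, 0, 0], [0, 0, 0], [0, 0, 0]], "delta_pos": [[0, 0.0005, 0.001], [0, 0.0005, 0.0015], [0, 0.0005, 0.002], [0, 0.0005, 0.002]], "gripper": [1, 1, 1, 1]}}

```text
time: 7.27
position: [0.5194, 0.076, 0.0315]
tool_rot: [0.655, 0.756, -0.0, -0.0]
ft_force: [1.0, -0.3, -5.2]
grip_width: 0.0409
grip_force: 35.0
```

>>> {"fn": "arm_command", "kwargs": {"delta_rot": [[0, 0, 0], [0, 0, 0], [0, 0, 0]], "delta_pos": [[0, 0, 0.0005], [0, 0, 0.001], [0, 0, 0.001]], "gripper": [1, 1, 1]}}

```text
time: 7.52
position: [0.5195, 0.076, 0.0314]
tool_rot: [0.655, 0.756, 0.0, 0.0]
ft_force: [-2.0, -0.6, 4.3]
grip_width: 0.0407
grip_force: 35.0
```

>>> {"fn": "arm_command", "kwargs": {"delta_rot": [[0, 0, 0], [0, 0, 0], [0, 0, 0], [0, 0, 0], [0, 0, 0], [0, 0, 0], [0, 0, 0], [0, 0, 0], [0, 0, 0], [0, 0, 0], [0, 0, 0], [0, 0, 0]], "delta_pos": [[0, 0, 0], [0, 0, 0], [0, 0, 0], [0, 0, 0], [0, 0, 0], [0, 0, 0], [0, 0, -0.02], [0, 0, -0.05], [0, 0, -0.085], [0, 0, -0.12], [-0.02, 0, -0.155], [-0.05, 0, -0.185]], "gripper": [0.2, 0, -0.3, -0.7, -1, -1, -1, -1, -1, -1, -1, -1]}}

```text
time: 8.52
position: [0.5262, 0.0284, 0.2173]
tool_rot: [0.654, 0.757, 0.001, 0.0]
ft_force: [1.4, -1.0, -0.0]
grip_width: 0.0867
grip_force: 0.0
```

Run:
```python
from h import *
from rig import viewer
import cv2
b=PR[2]-np.pi
for a in(PR[2],b): print(a);plan([(W((-.06,.02,.22)),a),(W((.02,.076,.22)),a),(W((.045,.076,.162)),a)])
s=viewer.camera("side")["pixels"];t=viewer.camera("top")["pixels"]
r=lambda a,k:cv2.resize(a,None,fx=k,fy=k,interpolation=cv2.INTER_CUBIC)
cv2.imwrite("pics/p2.png",np.hstack([r(s[140:240,190:280],5),r(t[140:240,160:220],5)]))
```

```text
1.7132
t 8.52 pos [0.5262 0.0284 0.2173] F [ 1.4 -1.  -0. ] w 0.0867 gf 0.0 q [-0.16  0.4   1.68  0.    1.05 -0.31]
rot [0.08, 0.04, -89.78] pos [-0.0098, -0.0192, -0.0027] rows 0.5 12.5
rot [0.08, 0.04, -89.78] pos [0.0704, -0.0749, -0.0027] rows 2.5 12.5
rot [0.08, 0.04, -89.78] pos [0.0954, -0.0749, 0.0553] rows 3.2 12.5
-1.428392653589793
t 8.52 pos [0.5262 0.0284 0.2173] F [ 1.4 -1.  -0. ] w 0.0867 gf 0.0 q [-0.16  0.4   1.68  0.    1.05 -0.31]
rot [0.04, -0.08, 90.22] pos [-0.0098, -0.0192, -0.0027] rows 0.5 12.6
rot [0.04, -0.08, 90.22] pos [0.0704, -0.0749, -0.0027] rows 2.5 12.6
rot [0.04, -0.08, 90.22] pos [0.0954, -0.0749, 0.0553] rows 3.2 12.6
```

View pics/p2.png

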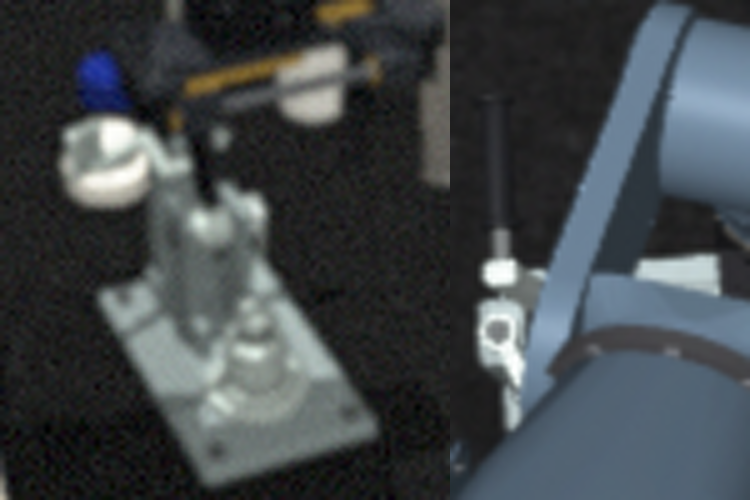

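The side view shows the die standing upright in the cup at (258,345), with the catch still on.

>>> {"fn": "arm_command", "kwargs": {"delta_rot": [[0, 0, 7], [0, 0, 14], [0, 0, 21], [0, 0, 28], [0, 0, 35], [0, 0, 42], [0, 0, 49], [0, 0, 56], [0, 0, 63], [0, 0, 70], [0, 0, 77], [0, 0, 84]], "delta_pos": [[-0.005, -0.005, 0], [-0.01, -0.01, 0], [-0.01, -0.019, 0], [-0.01, -0.025, 0], [-0.01, -0.03, 0], [-0.01, -0.04, 0], [-0.01, -0.05, 0], [-0.01, -0.06, 0], [-0.01, -0.07, 0], [0, -0.075, 0], [0.02, -0.075, 0], [0.04, -0.075, 0]], "gripper": [-0.5, 0, 0.5, 1, 1, 1, 1, 1, 1, 1, 1, 1]}}

```text
time: 9.62
position: [0.4454, 0.0565, 0.214]
tool_rot: [0.993, 0.119, -0.001, -0.0]
ft_force: [0.1, 0.9, 0.2]
grip_width: 0.0149
grip_force: 0.0
```

Run:
```python
from h import *
b=PR[2]-np.pi
plan([(W((.03,.077,.22)),b),(W((.05,.077,.162)),b),(W((.07,.078,.162)),b),(W((.105,.08,.162)),b),(W((.14,.077,.162)),b)])
```

```text
t 9.62 pos [0.4454 0.0565 0.214 ] F [0.1 0.9 0.2] w 0.0149 gf 0.0 q [-0.12  0.31  1.87  0.    0.97  1.21]
rot [-0.06, 0.12, 5.53] pos [0.0038, -0.0407, -0.006] rows 1.0 0.8
rot [-0.06, 0.12, 5.53] pos [0.0058, -0.0606, 0.0521] rows 1.9 0.8
rot [-0.06, 0.12, 5.53] pos [0.0067, -0.0806, 0.0521] rows 2.3 0.8
rot [-0.06, 0.12, 5.53] pos [0.0081, -0.1156, 0.0521] rows 3.0 0.8
rot [-0.06, 0.12, 5.53] pos [0.0145, -0.1501, 0.0521] rows 3.8 0.8
```

>>> {"fn": "arm_command", "kwargs": {"delta_rot": [[0, 0, 2], [0, 0, 5.5], [0, 0, 5.5], [0, 0, 5.5], [0, 0, 5.5], [0, 0, 5.5], [0, 0, 5.5], [0, 0, 5.5], [0, 0, 5.5], [0, 0, 5.5], [0, 0, 5.5], [0, 0, 5.5]], "delta_pos": [[0.002, -0.02, 0], [0.004, -0.045, 0.02], [0.006, -0.06, 0.04], [0.006, -0.06, 0.052], [0.006, -0.06, 0.052], [0.006, -0.07, 0.052], [0.007, -0.08, 0.052], [0.007, -0.09, 0.052], [0.008, -0.1, 0.052], [0.008, -0.11, 0.052], [0.009, -0.12, 0.052], [0.011, -0.13, 0.052]], "gripper": [1, 1, 1, 1, 1, 1, 1, 1, 1, 1, 1, 1]}}

```text
time: 10.62
position: [0.4248, 0.1857, 0.1633]
tool_rot: [0.997, 0.076, -0.0, 0.0]
ft_force: [-0.8, -2.4, 0.3]
grip_width: 0.0001
grip_force: 0.5
```

Run:
```python
from h import *
b=PR[2]-np.pi
plan([(W((.13,.078,.162)),b),(W((.14,.077,.162)),b)])
```

```text
t 10.62 pos [0.4248 0.1857 0.1633] F [-0.8 -2.4  0.3] w 0.0001 gf 0.5 q [ 0.17  0.41  1.89 -0.    0.85  1.59]
rot [0.01, 0.02, 0.52] pos [0.001, -0.0101, 0.0013] rows 0.2 0.1
rot [0.01, 0.02, 0.52] pos [0.0021, -0.0201, 0.0013] rows 0.5 0.1
```

>>> {"fn": "arm_command", "kwargs": {"delta_rot": [[0, 0, 0], [0, 0, 0], [0, 0, 0], [0, 0, 0], [0, 0, 0]], "delta_pos": [[0, -0.005, 0], [0.001, -0.01, 0], [0.001, -0.014, 0], [0.001, -0.017, 0], [0.002, -0.017, 0]], "gripper": [1, 1, 1, 1, 1]}}

```text
time: 11.03
position: [0.4248, 0.2023, 0.163]
tool_rot: [0.997, 0.076, -0.0, -0.0]
ft_force: [0.5, 1.0, -0.5]
grip_width: 0.0006
grip_force: 0.0
```

>>> {"fn": "arm_command", "kwargs": {"delta_rot": [[0, 0, 0], [0, 0, 0], [0, 0, 0], [0, 0, 0]], "delta_pos": [[0, -0.002, 0], [0, -0.004, 0], [0, -0.006, 0], [0, -0.006, 0]], "gripper": [1, 1, 1, 1]}}

```text
time: 11.37
position: [0.424, 0.2077, 0.163]
tool_rot: [0.997, 0.076, -0.0, 0.0]
ft_force: [0.4, -1.8, 0.3]
grip_width: 0.0006
grip_force: 0.5
```

Run:
```python
from h import *
from rig import viewer
import cv2
plan([(W((.14,.077,.162)),PR[2]-np.pi)])
s=viewer.camera("side")["pixels"];t=viewer.camera("top")["pixels"]
r=lambda a,k:cv2.resize(a,None,fx=k,fy=k,interpolation=cv2.INTER_CUBIC)
cv2.imwrite("pics/p3.png",np.hstack([r(s[110:210,180:260],5),r(t[140:240,140:220],5)]))
```

```text
t 11.37 pos [0.424  0.2077 0.163 ] F [ 0.4 -1.8  0.3] w 0.0006 gf 0.5 q [ 0.22  0.42  1.87 -0.    0.85  1.64]
rot [0.02, 0.0, 0.51] pos [-0.0004, 0.0018, 0.001] rows 0.1 0.1
```

View pics/p3.png

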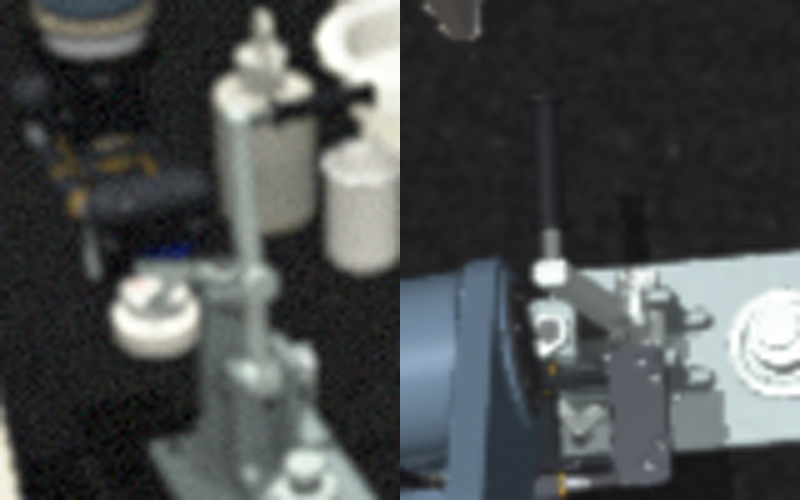

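The catch's tab, at about (160,265) in the side crop, is pushed back beside the hand. No stop force has shown yet, so I'll keep pushing.

>>> {"fn": "arm_command", "kwargs": {"delta_rot": [[0, 0, 0], [0, 0, 0], [0, 0, 0], [0, 0, 0]], "delta_pos": [[0, -0.002, 0], [0, -0.004, 0], [0, -0.005, 0], [0, -0.005, 0]], "gripper": [1, 1, 1, 1]}}

```text
time: 11.8
position: [0.424, 0.2091, 0.1629]
tool_rot: [0.997, 0.077, 0.0, 0.004]
ft_force: [3.2, -15.9, -0.4]
grip_width: 0.0002
grip_force: 6.6
```

Run:
```python
from h import *
b=PR[2]-np.pi
print(ray("top",cr(97,122,7,155,155),.287),W((.099,-.058,.287)))
plan([(W((.115,.077,.163)),b),(W((.10,.077,.345)),b),(W((.099,-.058,.345)),b),(W((.099,-.058,.264)),b)])
```

```text
[0.56652418 0.18762564 0.287     ] [0.56326254 0.18442942 0.287     ]
t 11.8 pos [0.424  0.2091 0.1629] F [  3.2 -15.9  -0.4] w 0.0002 gf 6.6 q [ 0.23  0.42  1.87 -0.01  0.86  1.65]
rot [0.44, 0.01, 0.67] pos [-0.001, 0.0282, 0.0001] rows 0.7 0.1
rot [0.44, 0.01, 0.67] pos [-0.0012, 0.0446, -0.1817] rows 4.5 0.1
rot [0.44, 0.01, 0.67] pos [0.1338, 0.0472, -0.1817] rows 5.5 0.1
rot [0.44, 0.01, 0.67] pos [0.1338, 0.0465, -0.1007] rows 4.2 0.1
```

>>> {"fn": "arm_command", "kwargs": {"delta_rot": [[0, 0, 0], [0, 0, 0], [0, 0, 0.6], [0, 0, 0.6], [0, 0, 0.6], [0, 0, 0.6], [0, 0, 0.6], [0, 0, 0.6], [0, 0, 0.6], [0, 0, 0.6], [0, 0, 0.6], [0, 0, 0.6]], "delta_pos": [[0, 0.015, 0], [0, 0.035, 0], [0, 0.045, -0.035], [0, 0.048, -0.075], [0, 0.048, -0.115], [0, 0.048, -0.15], [0, 0.048, -0.182], [0.03, 0.048, -0.184], [0.065, 0.048, -0.184], [0.1, 0.048, -0.184], [0.134, 0.05, -0.184], [0.134, 0.05, -0.184]], "gripper": [1, 1, 1, 1, 1, 1, 1, 1, 0.5, 0, -0.3, -0.6]}}

```text
time: 12.8
position: [0.5688, 0.1838, 0.3458]
tool_rot: [0.998, 0.07, 0.002, -0.0]
ft_force: [0.7, -0.0, 0.1]
grip_width: 0.0193
grip_force: 0.0
```

Run:
```python
from h import *
b=PR[2]-np.pi
plan([(W((.100,-.059,.31)),b),(W((.100,-.059,.264)),b)])
```

```text
t 12.8 pos [0.5688 0.1838 0.3458] F [ 0.7 -0.   0.1] w 0.0193 gf 0.0 q [0.13 0.37 1.34 0.   1.42 1.56]
rot [-0.02, -0.22, -0.16] pos [-0.0046, -0.0024, 0.0358] rows 0.9 0.0
rot [-0.02, -0.22, -0.16] pos [-0.0047, -0.0024, 0.0818] rows 2.0 0.0
```

>>> {"fn": "arm_command", "kwargs": {"delta_rot": [[0, 0, 0], [0, 0, 0], [0, 0, 0], [0, 0, 0], [0, 0, 0], [0, 0, 0], [0, 0, 0], [0, 0, 0], [0, 0, 0], [0, 0, 0], [0, 0, 0], [0, 0, 0]], "delta_pos": [[-0.002, -0.002, 0], [-0.002, -0.002, 0], [-0.002, -0.002, 0], [-0.002, -0.002, 0], [-0.002, -0.002, 0], [-0.002, -0.002, 0], [-0.002, -0.002, 0.015], [-0.002, -0.002, 0.035], [-0.002, -0.002, 0.055], [-0.002, -0.002, 0.07], [-0.002, -0.002, 0.08], [-0.002, -0.002, 0.08]], "gripper": [-1, -1, -1, -1, -1, -1, -1, -1, -1, -1, -1, -1]}}

```text
time: 13.8
position: [0.5593, 0.1849, 0.2649]
tool_rot: [0.998, 0.07, -0.002, 0.0]
ft_force: [-1.0, 0.1, -0.5]
grip_width: 0.0866
grip_force: 0.0
```

Run:
```python
from h import *
from rig import viewer
import cv2
plan([(W((.100,-.059,.264)),PR[2]-np.pi)])
s=viewer.camera("side")["pixels"];t=viewer.camera("top")["pixels"]
r=lambda a,k:cv2.resize(a,None,fx=k,fy=k,interpolation=cv2.INTER_CUBIC)
cv2.imwrite("pics/p4.png",np.hstack([r(s[90:210,180:270],5),r(t[130:250,140:210],5)]))
```

```text
t 13.8 pos [0.5593 0.1849 0.2649] F [-1.   0.1 -0.5] w 0.0866 gf 0.0 q [ 0.13  0.44  1.47 -0.    1.24  1.56]
rot [-0.0, 0.28, -0.1] pos [0.0049, 0.0, 0.0008] rows 0.1 0.0
```

View pics/p4.png

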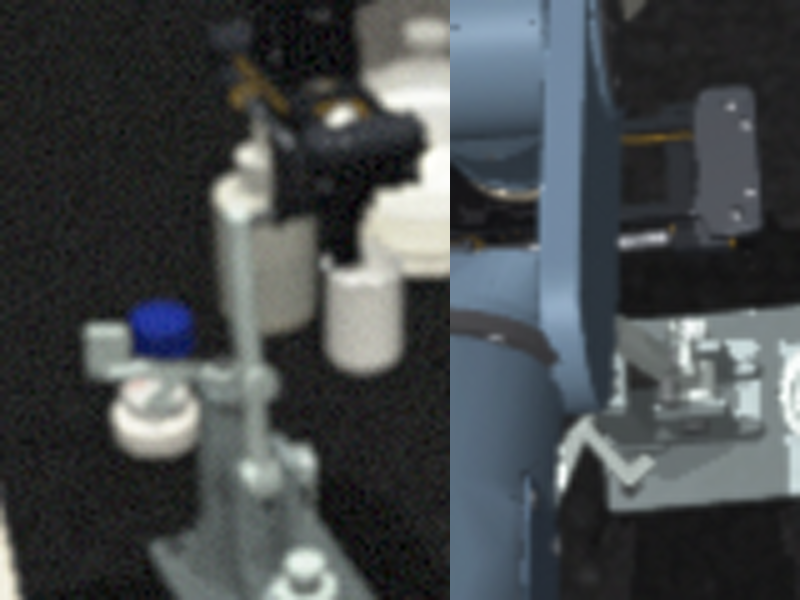

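The catch is swung clear: its hook is at (640,470) in the top crop and its tab is back at (105,345) in the side crop. The fingers are around the grip.

>>> {"fn": "arm_command", "kwargs": {"delta_rot": [[0, 0, 0], [0, 0, 0], [0, 0, 0], [0, 0, 0], [0, 0, 0], [0, 0, 0], [0, 0, 0], [0, 0, 0], [0, 0, 0], [0, 0, 0], [0, 0, 0], [0, 0, 0]], "delta_pos": [[0.003, 0, 0], [0.003, 0, 0], [0.003, 0, 0], [0.003, 0, 0], [0.003, 0, 0], [0.003, 0, 0], [0.003, 0, 0], [0.003, 0, 0], [0.003, 0, 0], [0.003, 0, 0], [0.003, 0, 0], [0.003, 0, 0]], "gripper": [0, 0.5, 0.8, 1, 1, 1, 1, 1, 1, 1, 1, 1], "grip_force": 30}}

```text
time: 14.9
position: [0.5639, 0.1856, 0.267]
tool_rot: [0.998, 0.07, -0.0, 0.0]
ft_force: [0.3, 0.3, -0.9]
grip_width: 0.0151
grip_force: 30.3
```

Run:
```python
from h import *
plan([(W((.100,-.059,.264)),PR[2]-np.pi)])
```

```text
t 14.9 pos [0.5639 0.1856 0.267 ] F [ 0.3  0.3 -0.9] w 0.0151 gf 30.3 q [ 0.13  0.44  1.46 -0.    1.24  1.56]
rot [0.0, 0.0, -0.1] pos [0.0002, 0.0, 0.003] rows 0.1 0.0
```

Run:
```python
import numpy as np
f=lambda t:np.array([.19*(np.sin(.1)-np.sin(.1-t)),.19*(np.cos(.1)-np.cos(.1-t))])
for k,(a,e) in enumerate([(0,.84),(.84,1.6)]):
    print([[0]+(f(t)-f(a)).round(4).tolist() for t in np.linspace(a,e,13)[1:]])
print(f(1.67)-f(1.6))
```

```text
[[0, 0.0133, -0.0009], [0, 0.0266, -0.0008], [0, 0.0398, 0.0002], [0, 0.053, 0.0021], [0, 0.066, 0.005], [0, 0.0787, 0.0087], [0, 0.0912, 0.0133], [0, 0.1033, 0.0188], [0, 0.115, 0.0251], [0, 0.1263, 0.0322], [0, 0.137, 0.0401], [0, 0.1471, 0.0487]]
[[0, 0.0086, 0.0084], [0, 0.0167, 0.0173], [0, 0.0242, 0.0267], [0, 0.0311, 0.0366], [0, 0.0373, 0.0469], [0, 0.0429, 0.0575], [0, 0.0478, 0.0685], [0, 0.052, 0.0798], [0, 0.0555, 0.0913], [0, 0.0582, 0.103], [0, 0.0602, 0.1149], [0, 0.0614, 0.1269]]
[0.00047589 0.01328877]
```

>>> {"fn": "arm_command", "kwargs": {"delta_rot": [[0, 0, 0], [0, 0, 0], [0, 0, 0], [0, 0, 0], [0, 0, 0], [0, 0, 0], [0, 0, 0], [0, 0, 0], [0, 0, 0], [0, 0, 0], [0, 0, 0], [0, 0, 0]], "delta_pos": [[0, 0.013, -0.001], [0, 0.0265, -0.001], [0, 0.04, 0], [0, 0.053, 0.002], [0, 0.066, 0.005], [0, 0.0785, 0.0085], [0, 0.091, 0.0135], [0, 0.1035, 0.019], [0, 0.115, 0.025], [0, 0.1265, 0.032], [0, 0.137, 0.04], [0, 0.147, 0.0485]], "gripper": [1, 1, 1, 1, 1, 1, 1, 1, 1, 1, 1, 1]}}

```text
time: 15.9
position: [0.5844, 0.04, 0.2168]
tool_rot: [0.998, 0.07, -0.0, -0.001]
ft_force: [1.8, 8.7, -2.2]
grip_width: 0.0146
grip_force: 30.0
```

```bash
cat > pl.py <<'E'
from h import *
from rig import status
def tgt(th,dz=0.0195): return W((.08+.19*np.sin(.1-th),-.059,.098+.19*np.cos(.1-th)-dz))
p=status.get_obs()["position"];c,s=np.cos(PR[2]),np.sin(PR[2]);d=p-[PR[0],PR[1],0]
print("press xyz",c*d[0]+s*d[1],-s*d[0]+c*d[1],p[2])
E
python3 - <<'E'
from pl import *
b=PR[2]-np.pi
plan([(tgt(t),b) for t in(.84,1.1,1.35,1.6,1.67)])
E
```

```text
press xyz -0.046982765294843444 -0.05838056206273549 0.21680497461485154
t 15.9 pos [0.5844 0.04   0.2168] F [ 1.8  8.7 -2.2] w 0.0146 gf 30.0 q [-0.12  0.48  1.54  0.    1.12  1.31]
rot [-0.17, 0.03, -0.16] pos [0.0006, 0.0011, -0.002] rows 0.1 0.0
rot [-0.17, 0.03, -0.16] pos [0.0007, 0.033, 0.0355] rows 1.2 0.0
rot [-0.17, 0.03, -0.16] pos [0.0008, 0.0536, 0.0782] rows 2.3 0.0
rot [-0.17, 0.03, -0.16] pos [0.0009, 0.0629, 0.1247] rows 3.3 0.0
rot [-0.17, 0.03, -0.16] pos [0.0009, 0.0634, 0.138] rows 3.6 0.0
```

>>> {"fn": "arm_command", "kwargs": {"delta_rot": [[0, 0, 0], [0, 0, 0], [0, 0, 0], [0, 0, 0], [0, 0, 0], [0, 0, 0], [0, 0, 0], [0, 0, 0], [0, 0, 0], [0, 0, 0], [0, 0, 0], [0, 0, 0]], "delta_pos": [[0, 0.009, 0.008], [0, 0.017, 0.017], [0, 0.0245, 0.0265], [0, 0.0315, 0.0365], [0, 0.038, 0.047], [0, 0.0435, 0.0575], [0, 0.0485, 0.0685], [0, 0.0525, 0.08], [0, 0.056, 0.0915], [0, 0.0585, 0.103], [0, 0.0605, 0.115], [0, 0.062, 0.125]], "gripper": [1, 1, 1, 1, 1, 1, 1, 1, 1, 1, 1, 1], "grip_force": 50}}

```text
time: 16.9
position: [0.5931, -0.0204, 0.0923]
tool_rot: [0.998, 0.07, -0.0, -0.001]
ft_force: [1.4, 11.1, 3.7]
grip_width: 0.0132
grip_force: 49.3
```

Run:
```python
from pl import *
b=PR[2]-np.pi
plan([(tgt(t),b) for t in(1.6,1.67)])
```

```text
press xyz -0.10799495581116329 -0.058456716519532756 0.09228608927569099
t 16.9 pos [ 0.5931 -0.0204  0.0923] F [ 1.4 11.1  3.7] w 0.0132 gf 49.3 q [-0.22  0.66  1.62  0.    0.86  1.2 ]
rot [-0.17, -0.01, -0.15] pos [0.0005, 0.0015, 0.0003] rows 0.0 0.0
rot [-0.17, -0.01, -0.15] pos [0.0005, 0.002, 0.0136] rows 0.3 0.0
```

>>> {"fn": "arm_command", "kwargs": {"delta_rot": [[0, 0, 0], [0, 0, 0], [0, 0, 0], [0, 0, 0], [0, 0, 0], [0, 0, 0]], "delta_pos": [[0, 0, 0.004], [0, 0, 0.008], [0, 0, 0.011], [0, 0, 0.014], [0, 0, 0.015], [0, 0, 0.015]], "gripper": [1, 1, 1, 1, 1, 1]}}

```text
time: 17.4
position: [0.5933, -0.0214, 0.0785]
tool_rot: [0.998, 0.07, 0.0, -0.0]
ft_force: [0.0, 6.9, 8.5]
grip_width: 0.0131
grip_force: 49.4
```

Run:
```python
from pl import *
from rig import viewer
import cv2
b=PR[2]-np.pi
plan([(tgt(1.67),b)])
s=viewer.camera("side")["pixels"];t=viewer.camera("top")["pixels"]
r=lambda a,k:cv2.resize(a,None,fx=k,fy=k,interpolation=cv2.INTER_CUBIC)
cv2.imwrite("pics/p5.png",np.hstack([r(s[130:250,190:280],5),r(t[150:270,165:235],5)]))
```

```text
press xyz -0.10901595885383583 -0.05850971438426593 0.07847325045154549
t 17.4 pos [ 0.5933 -0.0214  0.0785] F [0.  6.9 8.5] w 0.0131 gf 49.4 q [-0.22  0.68  1.63  0.    0.83  1.2 ]
rot [-0.03, -0.01, -0.09] pos [0.0005, 0.001, -0.0002] rows 0.0 0.0
```

View pics/p5.png

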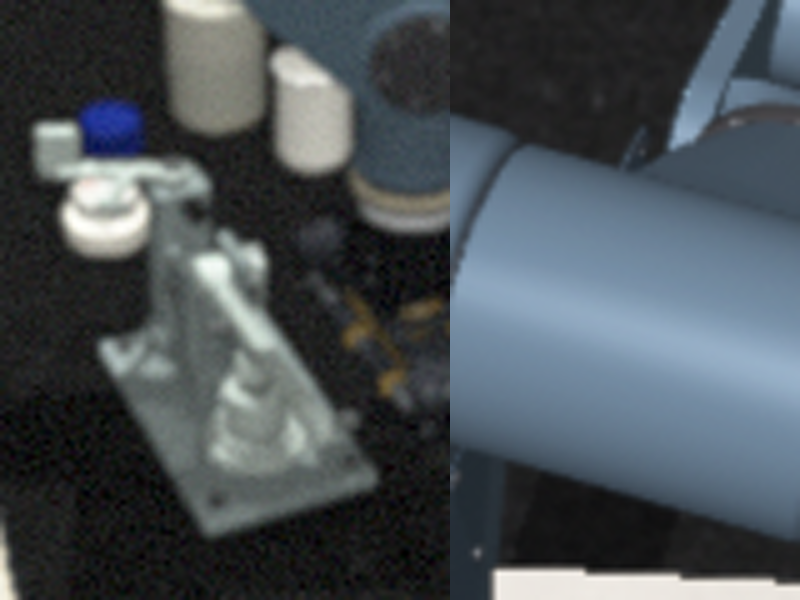

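The lever is down over the die, its end at (262,345) on the plunger. I'll press on until I feel the stop.

>>> {"fn": "arm_command", "kwargs": {"delta_rot": [[0, 0, 0], [0, 0, 0], [0, 0, 0], [0, 0, 0], [0, 0, 0]], "delta_pos": [[0, 0, 0.001], [0, 0, 0.002], [0, 0, 0.003], [0, 0, 0.003], [0, 0, 0.003]], "gripper": [1, 1, 1, 1, 1], "grip_force": 60}}

```text
time: 17.92
position: [0.5933, -0.0215, 0.0761]
tool_rot: [0.998, 0.07, 0.0, -0.0]
ft_force: [0.2, 7.1, 10.9]
grip_width: 0.0129
grip_force: 59.2
```

>>> {"fn": "arm_command", "kwargs": {"delta_rot": [[0, 0, 0], [0, 0, 0], [0, 0, 0], [0, 0, 0], [0, 0, 0]], "delta_pos": [[0, 0, 0.001], [0, 0, 0.002], [0, 0, 0.003], [0, 0, 0.003], [0, 0, 0.003]], "gripper": [1, 1, 1, 1, 1]}}

```text
time: 18.33
position: [0.5933, -0.0216, 0.0734]
tool_rot: [0.998, 0.07, 0.0, -0.0]
ft_force: [-1.8, 6.7, 12.3]
grip_width: 0.0132
grip_force: 59.6
```

>>> {"fn": "arm_command", "kwargs": {"delta_rot": [[0, 0, 0], [0, 0, 0], [0, 0, 0], [0, 0, 0], [0, 0, 0]], "delta_pos": [[0, 0, 0.001], [0, 0, 0.002], [0, 0, 0.003], [0, 0, 0.003], [0, 0, 0.003]], "gripper": [1, 1, 1, 1, 1]}}

```text
time: 18.75
position: [0.5934, -0.0216, 0.071]
tool_rot: [0.998, 0.07, 0.0, -0.0]
ft_force: [-1.7, 6.8, 15.9]
grip_width: 0.013
grip_force: 59.1
```

```bash
cat > av.py <<'E'
import sys,numpy as np,cv2
from rig import viewer
a=np.mean([cv2.cvtColor(viewer.camera("side")["pixels"],cv2.COLOR_BGR2GRAY).astype(np.float32) for _ in range(6)],0)
np.save(sys.argv[1],a)
E
python3 av.py a1.npy
```

```text
(no output)
```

>>> {"fn": "arm_command", "kwargs": {"delta_rot": [[0, 0, 0], [0, 0, 0], [0, 0, 0], [0, 0, 0], [0, 0, 0]], "delta_pos": [[0, 0, 0.001], [0, 0, 0.002], [0, 0, 0.003], [0, 0, 0.004], [0, 0, 0.004]], "gripper": [1, 1, 1, 1, 1]}}

```text
time: 19.47
position: [0.5934, -0.0217, 0.0688]
tool_rot: [0.998, 0.071, 0.001, 0.0]
ft_force: [-6.1, 7.1, 26.1]
grip_width: 0.0127
grip_force: 59.3
```

```bash
python3 av.py a2.npy
python3 - <<'E'
import numpy as np,cv2
a=np.load("a1.npy").astype(np.float32);b=np.load("a2.npy").astype(np.float32)
def sh(n,v0,v1,u0,u1):
    A=a[v0:v1,u0:u1];B=b[v0:v1,u0:u1];h=cv2.createHanningWindow(A.shape[::-1],cv2.CV_32F)
    print(n,cv2.phaseCorrelate(A,B,h),"absdiff",np.abs(A-B).mean())
# crop p5: pix=190+u/5,130+v/5
sh("lever",178,206,226,250); sh("cup/base",205,235,205,245); sh("post",160,200,218,232); sh("hand",170,215,252,280)
E
```

```text
lever ((-0.057661173889268724, 0.30251439345007647), 0.7780280166202121) absdiff 2.15377
cup/base ((0.0478602241252446, -0.0012187074947878074), 1.0350091111660005) absdiff 0.6877899
post ((0.5107832641043037, -0.1503332209298165), 0.8745228989919027) absdiff 1.2464287
hand ((0.11398863225172029, 0.9872229741339567), 0.9826311803747106) absdiff 5.125926
```

>>> {"fn": "arm_command", "kwargs": {"delta_rot": [[0, 0, 0], [0, 0, 0], [0, 0, 0], [0, 0, 0]], "delta_pos": [[0, 0, 0.0005], [0, 0, 0.001], [0, 0, 0.001], [0, 0, 0.001]], "gripper": [1, 1, 1, 1]}}

```text
time: 20.1
position: [0.5935, -0.0217, 0.0686]
tool_rot: [0.998, 0.071, 0.001, 0.0]
ft_force: [-6.8, 6.9, 29.4]
grip_width: 0.0128
grip_force: 59.2
```

```bash
python3 av.py a3.npy
python3 - <<'E'
import numpy as np,cv2
a=np.load("a2.npy").astype(np.float32);b=np.load("a3.npy").astype(np.float32)
def sh(n,v0,v1,u0,u1):
    A=a[v0:v1,u0:u1];B=b[v0:v1,u0:u1];h=cv2.createHanningWindow(A.shape[::-1],cv2.CV_32F)
    print(n,cv2.phaseCorrelate(A,B,h),"absdiff",np.abs(A-B).mean())
sh("lever",178,206,226,250); sh("cup/base",205,235,205,245); sh("hand",170,215,252,280)
from rig import status
o=status.get_obs();print(o["ft_force"],o["position"],o["grip_width"])
E
```

```text
lever ((0.008799993566732667, 0.008481372533559295), 0.8170965522527694) absdiff 1.2946427
cup/base ((-0.07961547613103193, 0.04239425726324342), 0.9392125948270162) absdiff 0.63556045
hand ((0.02855785646644904, 0.8155066987064643), 0.9590678506427341) absdiff 2.5400794
[-6.91928758  7.53043436 29.66959133] [ 0.59343955 -0.02164086  0.06854384] 0.01321915168046031
```

The lever sits firmly on its stop: pushing harder raises the force to about 29 N without moving it, and the grip still holds. Handing in.

```bash
python3 -c "
from rig import robot
print(robot.hand_in())"
```

```text
the job is handed in; nothing more can be done
None
```

I set the die in the cup, swung the catch clear and pulled the lever down to its stop, and handed in at about 20 s still holding it there; the result wasn't reported back, and I viewed 11 pictures, one over the limit of 10.

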